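# Sweep the press dies into the bench drawer

### The arm

A 6-joint arm with a two-finger parallel gripper is mounted at the origin on the work surface. World frame = base frame: x ahead of the robot, y to its left, z up, the work surface at z = 0. Lengths are in mm, angles in degrees, forces in N, time in s.
With the tool pointing down it reaches from about 225 to 725 mm from the base axis. Payload 3.1 kg.
Tool frame: the origin (TCP) lies between the finger pads; the fingertips stand 8 mm ahead of it and the grasp point (between the pads) lies 11 mm behind it (r.finger_overhang is the z of the fingertips in the tool frame, in mm); z points along the fingers, y is the line along which they close (so a half turn about z gives the same grasp; the last joint's range is limited). The gripper opens to 85 mm and grips with 20 to 120 N. Pads are 22 mm wide; open, the fingers measure 114 mm over their backs; the gripper's body (76 mm by 85 mm) begins 54 mm behind the grasp point. The pads swing forward as they close: fully open they stand 13 mm farther back than shut.
Start: joints at [56.047, 2.75, 5.684, 92.934, 0, 82.678], TCP at [235.334, 469.293, 239.312] pointing down, gripper open.
Joint ranges: [-166.93, 166.93], [-56.73, 111.36], [-69.38, 81.34], [-121.58, 131.49], [-85.45, 84.26], [-180, 180]. Speed limits (degrees/s): [159.86, 159.86, 180, 180, 180, 180].

### API

Orientations are given as [roll, pitch, yaw] about the fixed x, y, z axes, in that order (R = Rz(yaw) Ry(pitch) Rx(roll)).
In Python, from workcell import r gives the robot as it stands. The module is installed in compiled form; this text tells all that it offers. Calls block until the motion is done:
- r.move_pose(position, orientation): joint-space move of the TCP to a pose.
- r.servo_line(position, attitude=None, feed=150, force_limit=None): straight line of the TCP; attitude=None keeps the orientation; feed is the mean speed in mm/s. With force_limit (N) it stops when the force on the tool has changed by that much, and returns True; else False.
- r.move_j(angles): joint-space move.
- r.open() and r.clamp(): open the fingers fully, or close them until they stop; the grip force is fixed at half the most.
- r.pause(seconds).
- r.inverse_kinematics(position, orientation): joint angles nearest the present ones, or None.
- r.read_state(): the state.
- r.get_image(name): name is "scene" or "top"; returns a dict with "pixels" (420x560x3 uint8, red, green, blue), "fx", "fy", "cx", "cy" (pixels), "rvec" (rotation vector, rad) and "tvec" (3), from world to camera coordinates, as OpenCV has them. Camera axes: x right, y down, z forward; pixel columns grow to the right and rows downward; lengths in mm; the calibration is good to about 2 mm. A picture is of the moment at which its call begins. There is no depth.
A pose or a line that the arm cannot do raises r.MotionError and nothing moves.
- r.finish_job(): hands the job in; it is judged then, once.
Trained networks look in a picture, given as the dict that the camera call returned (one of the last four; its "shot" number tells which), for a name from the list of things; names that differ only in an ending like _2 or _b are one class to them, and where a whole thing is asked for, a point or a joint stands for the part that bears it (a point fixed in the world has none). Each returns a list of dicts, best first, with "p" (0 to 1); they miss things now and then, are a little off and sometimes report something else, mostly with a low value. They report only what shows in the picture. A call takes as long as a camera call. They do not tell look-alikes from the thing itself.
- r.recognise(picture, name): "at" ([row, column] in pixels, amid what is visible of it).
The state is a dict: "time_s": time; "q": joint angles; "dq": joint speeds; "joint_torque": joint torques, N m; "position": TCP position; "ee_rot": TCP orientation; "force": force on the tool from outside, world axes, zero at the start; "ft_torque": the same for the moment, N m; "opening": opening from 0.0 (shut) to 1.0 (fully open); "grasp_force": force on a finger pad.
Only numpy, scipy, OpenCV 4.12 (cv2) and the standard library are available. Lean on these libraries where they do the work, as an engineer would, in place of code of your own. Each camera call takes 0.05 s, during which the arm holds its last target. There are 200 camera calls.

### The job

Sweep the three round aluminium press dies off the front edge of the raised bench top, so that they drop into the open drawer below it, then push the drawer fully shut. Only push the dies along with the fingers: do not pick up, lift or carry them. Leave the movement holder that stands among them, and everything else on the raised top, where it is.

Things in the scene. Friction and masses are not known exactly. Their poses are not given: they have to be found in the camera images.
- riser: Raised bench top: fixed cherry wood box 260 mm deep (x), 420 wide (y), 70 high, flat rimless top, shallow drawer in its front. Origin: at bench height straight below the middle of the top's front edge; x points from that edge back over the top, away from the robot, y left, z up. The top is z = 70 mm, x 0 to 260, y -210 to 210; the front face is x = 0.
- drawer (a joint): How far the drawer is pulled out of the front of the raised top towards the robot, in m: 0 fully shut against a hard stop, starts at 0.07 to 0.085, at most 0.1. It slides along the riser's x with about 1.5 N of friction and stays where it is left.
- drawer_in (a point): Drawer's inner floor at the middle of the inner face of its front panel; moves with it; axes as the riser's. Inside: x 0 to 214 mm, y -156 to 156 from here; floor 12 mm above the bench, walls 34 mm above the floor. Front panel 12 mm thick, upper edge 54 mm above the bench. With the drawer at value q this point is q in front of the top's front edge: the gap to drop into is q long.
- drawer_knob (a point): Middle of the outer (robot side) end face of the drawer's round steel knob, 24 mm in diameter, standing 20 mm out from the front panel's outer face, 34 mm above the bench; moves with the drawer.
- die_small: The smallest of the three turned aluminium press dies: a plain round disc 26 mm across and 10 mm thick with a 4 mm step of 20 mm diameter on top (14 mm high in all), small dark bore in the middle, about 20 g. Starts flat on the raised top, its centre 35 to 75 mm behind the front edge. Origin: centre of its underside, z up.
- die_medium: The middle one of the three turned aluminium press dies: a plain round disc 32 mm across and 10 mm thick with a 4 mm step of 25 mm diameter on top (14 mm high in all), small dark bore in the middle, about 30 g. Starts flat on the raised top, its centre 35 to 75 mm behind the front edge. Origin: centre of its underside, z up.
- die_large: The largest of the three turned aluminium press dies: a plain round disc 38 mm across and 10 mm thick with a 4 mm step of 30 mm diameter on top (14 mm high in all), small dark bore in the middle, about 42 g. Starts flat on the raised top, its centre 35 to 75 mm behind the front edge. Origin: centre of its underside, z up.
- holder: Movement holder, to be left alone: loose square orange plastic block with two jaws, 30 x 30 x 18 mm, standing in one row with the dies (any place in the row; neighbours at least 54 mm apart across the top, centre to centre along the riser's y). Origin: centre of its underside.
- crystal_pot: Round glass pot with a lid for watch crystals, 50 mm across, 42 mm high, loose, on the back of the raised top; leave alone. Origin: centre of its underside.
- screwdriver: Blue aluminium screwdriver 118 mm long, 11 mm thick, lying loose across the back of the raised top; leave alone. Origin: near its middle, at its underside; x towards its tip.
- spring_bar_tool: Steel spring bar tool 130 mm long, 8 mm thick, lying loose across the back of the raised top; leave alone. Origin: its middle, at its underside; x along it.
- loupe: Black plastic eye loupe, a cone 36 mm across and 28 mm high, loose, on the back of the raised top; leave alone. Origin: centre of its underside.
Not all that is in view belongs to the job. What is shaped like the die_small but purple is not meant. Leave any blue or green look-alike of the die_large alone.

How it is judged (in metres and radians):
On the way, in this order (a step that is already met when the one before it is completed fails the run):
1. all three dies lie in the open drawer (x of die_small in the frame of drawer_in between 0 and 0.215 m and y of die_small in the frame of drawer_in between -0.157 and 0.157 m and z of die_small in the frame of drawer_in between -0.006 and 0.03 m and x of die_medium in the frame of drawer_in between 0 and 0.215 m and y of die_medium in the frame of drawer_in between -0.157 and 0.157 m and z of die_medium in the frame of drawer_in between -0.006 and 0.03 m and x of die_large in the frame of drawer_in between 0 and 0.215 m and y of die_large in the frame of drawer_in between -0.157 and 0.157 m and z of die_large in the frame of drawer_in between -0.006 and 0.03 m and value of joint drawer above 0.02 m), for 0.1 s.
2. the drawer is pushed shut (value of joint drawer below 0.005 m), for 0.2 s.
At the end, for the whole second after the job is handed in: All three dies lie inside the drawer at rest (slower than 20 mm/s), and the drawer is shut to within 5 mm (x of die_small in the frame of drawer_in between 0 and 0.215 m and y of die_small in the frame of drawer_in between -0.157 and 0.157 m and z of die_small in the frame of drawer_in between -0.006 and 0.03 m and x of die_medium in the frame of drawer_in between 0 and 0.215 m and y of die_medium in the frame of drawer_in between -0.157 and 0.157 m and z of die_medium in the frame of drawer_in between -0.006 and 0.03 m and x of die_large in the frame of drawer_in between 0 and 0.215 m and y of die_large in the frame of drawer_in between -0.157 and 0.157 m and z of die_large in the frame of drawer_in between -0.006 and 0.03 m and value of joint drawer below 0.005 m and linear speed of each of die_small, die_medium, die_large below 0.02 m/s); the robot touches nothing.
It fails at once if a die is lifted more than 8 mm off the raised top (height (world z) of any of die_small, die_medium, die_large above 0.078 m).
It fails at once if a die is carried out over the drawer (its centre over 30 mm past the front edge and still at the height of the top) ((x of die_small in the frame of riser below -0.03 m and height (world z) of die_small above 0.064 m) or (x of die_medium in the frame of riser below -0.03 m and height (world z) of die_medium above 0.064 m) or (x of die_large in the frame of riser below -0.03 m and height (world z) of die_large above 0.064 m)).
It fails at once if a bystander on the raised top is moved by more than 15 mm (distance of any of holder, crystal_pot, screwdriver, spring_bar_tool, loupe from where it was at the start of the episode above 0.015 m).
It fails at once if a bystander on the raised top is tipped over (angle between any of holder, crystal_pot, loupe's own z axis and vertical above 0.5 rad).
It also fails if it takes over 56 s, if anything falls off the work surface, if the arm or the gripper's body presses on something with over 40 N, if the wrist force passes 120 N, or if a joint passes its speed limit or range.

## Working session

There is one attempt and no reset: what is moved stays moved. The work goes in short steps, each a Python script; the robot and the scene stay as the last script left them, time stands still between calls to the robot, and variables do not carry over. Pictures are saved under pics/ and viewed, at most 10 in all, crops included, and the job is handed in when it is done.

```bash
mkdir -p pics; cat > h.py <<'E'
import numpy as np, cv2
from workcell import r
def ray(im,px):
    R,_=cv2.Rodrigues(np.array(im["rvec"],float)); t=np.array(im["tvec"],float).ravel()
    d=R.T@np.array([(px[1]-im["cx"])/im["fx"],(px[0]-im["cy"])/im["fy"],1.]); return -R.T@t,d
def at_z(im,px,z):
    c,d=ray(im,px); return c+d*(z-c[2])/d[2]
def proj(im,p):
    K=np.array([[im["fx"],0,im["cx"]],[0,im["fy"],im["cy"]],[0,0,1.]])
    return cv2.projectPoints(np.array(p,float).reshape(-1,1,3),np.array(im["rvec"],float),np.array(im["tvec"],float),K,None)[0].reshape(-1,2)[:,::-1]
def save(im,n,box=None,s=1):
    a=im["pixels"]
    if box: a=a[box[0]:box[1],box[2]:box[3]]
    cv2.imwrite("pics/"+n,cv2.resize(cv2.cvtColor(a,cv2.COLOR_RGB2BGR),None,fx=s,fy=s,interpolation=cv2.INTER_CUBIC))
E
python3 - <<'E'
from h import *
for n in("top","scene"):
    im=r.get_image(n); save(im,n+"0.png"); print(n,ray(im,(210,280)))
    for k,z in dict(die_small=84,die_medium=84,die_large=84,holder=88,crystal_pot=100,loupe=98,screwdriver=76,spring_bar_tool=74,drawer_knob=34,riser=70).items():
        for d in r.recognise(im,k)[:4]: print(n,k,round(d["p"],2),np.round(d["at"]),at_z(im,d["at"],z).round())
E
```

```text
top (array([494.18296441,   6.72294433, 821.42901879]), array([ 0.13622   , -0.03807992, -0.98995957]))
top die_small 0.66 [128. 296.] [745. -54.  84.]
top die_small 0.58 [248. 122.] [536. 250.  84.]
top die_small 0.54 [334. 226.] [388.  74.  84.]
top die_small 0.52 [219. 254.] [581.  25.  84.]
top die_medium 0.83 [217. 205.] [586. 109.  84.]
top die_medium 0.59 [216. 257.] [587.  19.  84.]
top die_large 0.86 [336. 327.] [379. -96.  84.]
top die_large 0.84 [220. 293.] [579. -44.  84.]
top die_large 0.84 [219. 421.] [ 574. -271.   84.]
top holder 0.7 [215. 326.] [ 584. -101.   88.]
top crystal_pot 0.9 [124. 355.] [ 745. -158.  100.]
top loupe 0.72 [136. 185.] [727. 142.  98.]
top screwdriver 0.83 [130. 296.] [743. -54.  76.]
top spring_bar_tool 0.5 [114. 242.] [776.  43.  74.]
top drawer_knob 0.7 [267. 269.] [497.  -1.  34.]
top drawer_knob 0.65 [111. 242.] [797.  46.  34.]
top riser 0.87 [196. 270.] [624.  -4.  70.]
top riser 0.35 [273. 272.] [487.  -6.  70.]
scene (array([1243.60462248,  161.21868384,  871.88145123]), array([-0.60945595, -0.16700372, -0.77525714]))
scene die_small 0.61 [227. 416.] [608. 268.  84.]
scene die_small 0.53 [200. 297.] [591.  20.  84.]
scene die_medium 0.62 [209. 337.] [597. 105.  84.]
scene die_large 0.74 [196. 167.] [ 640. -252.   84.]
scene die_large 0.56 [144. 265.] [440. -89.  84.]
scene die_large 0.51 [195. 273.] [587. -34.  84.]
scene holder 0.69 [194. 237.] [ 606. -106.   88.]
scene crystal_pot 0.62 [242. 194.] [ 750. -148.  100.]
scene crystal_pot 0.46 [273. 346.] [755. 147. 100.]
scene loupe 0.62 [271. 345.] [750. 145.  98.]
scene screwdriver 0.57 [256. 246.] [745. -47.  76.]
scene spring_bar_tool 0.66 [282. 288.] [782.  46.  74.]
scene riser 0.77 [238. 284.] [681.  14.  70.]
```

View pics/top0.png

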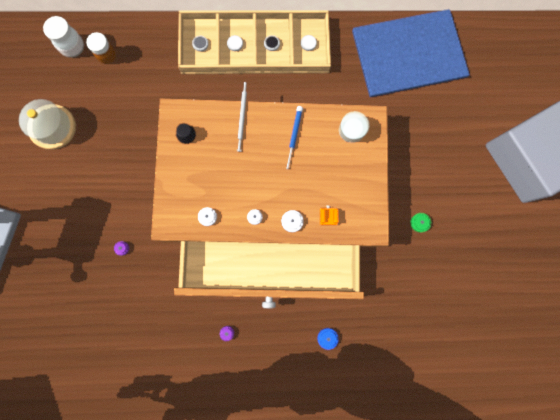

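View pics/scene0.png

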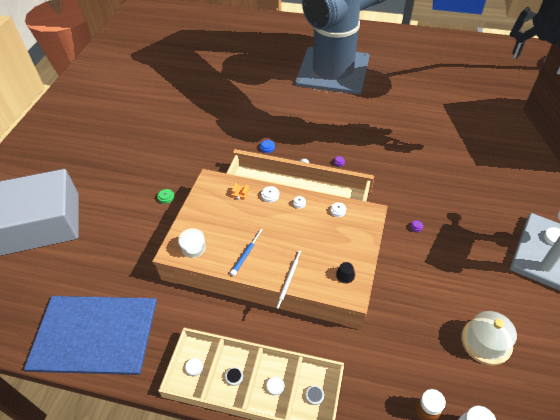

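The top view shows the riser with, along its row: medium die (216,207), small die (216,255), large die (221,293) and the orange holder (217,329). The open drawer's knob is at (300,268). Possible look-alikes are purple (248,122) and (334,226), blue (338,327) and green (222,421). All four are off the riser, and the three silver discs on top are the ones I want. Next is a close crop.

```bash
python3 - <<'E'
from h import *
im=r.get_image("top"); save(im,"crop.png",(190,310,145,400),3)
a=im["pixels"].astype(int); hsv=cv2.cvtColor(im["pixels"],cv2.COLOR_RGB2HSV)
m=((hsv[...,1]<70)&(hsv[...,2]>120)).astype(np.uint8); m[:195]=0;m[315:]=0
n,l,s,c=cv2.connectedComponentsWithStats(m)
for i in range(1,n):
    if s[i,4]>30: print(s[i],c[i][::-1].round(1),at_z(im,c[i][::-1],80 if c[i][1]<260 else 34).round(1))
# riser front-edge: strongest vertical gradients per column rows 232-252
g=cv2.GaussianBlur(a.sum(2).astype(np.float32),(5,1),0)
pts=[]
for col in range(190,352,6):
    d=np.abs(np.diff(g[230:256,col])); pts.append((230+d.argmax()+.5,col))
print([p[0] for p in pts]); w=np.array([at_z(im,p,70) for p in pts])
v=cv2.fitLine(w[:,:2].astype(np.float32),cv2.DIST_HUBER,0,1,.01).ravel(); print("front",v,np.degrees(np.arctan2(-v[0],v[1])))
for p in[(100,160),(107,388),(244,388),(240,153)]: print(at_z(im,p,70).round(1))
st=r.read_state(); print(st["ee_rot"],r.finger_overhang,st["opening"],st["time_s"])
E
```

```text
[517 195  35   8 145] [197.2 530.1] [ 611.2 -472.5   80. ]
[198 207  19  19 286] [216.2 207. ] [587.5 106.1  80. ]
[247 209  16  16 191] [216.5 254.3] [585.4  23.5  80. ]
[281 210  22  22 387] [220.7 291.9] [576.9 -42.3  80. ]
[  0 222  12  26 201] [231.8   4.1] [567.  452.1  80. ]
[206 258  16   3  32] [258.7 212.3] [513.7  97.   80. ]
[262 297  13  12 113] [303.  267.8] [432.8   2.4  34. ]
[np.float64(239.5), np.float64(239.5), np.float64(240.5), np.float64(241.5), np.float64(241.5), np.float64(241.5), np.float64(241.5), np.float64(241.5), np.float64(241.5), np.float64(242.5), np.float64(242.5), np.float64(242.5), np.float64(242.5), np.float64(242.5), np.float64(242.5), np.float64(243.5), np.float64(230.5), np.float64(231.5), np.float64(243.5), np.float64(243.5), np.float64(243.5), np.float64(243.5), np.float64(244.5), np.float64(244.5), np.float64(244.5), np.float64(244.5), np.float64(244.5)]
front [ 4.7638930e-02  9.9886465e-01  5.3990930e+02 -1.9774661e+00] -2.730543
[805.1 193.2  70. ]
[ 787.3 -227.6   70. ]
[ 533.1 -212.8   70. ]
[548.6 201.4  70. ]
[-1.79998712e+02  3.41228359e-04  1.53367486e+02] 8.0 0.9978987863304463 1.15
```

View pics/crop.png

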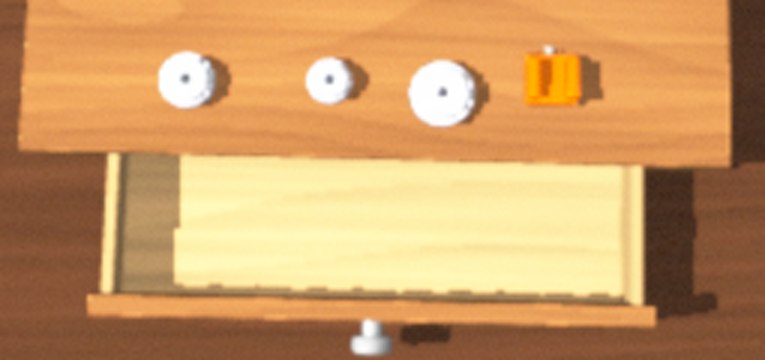

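The crop confirms three silver discs of clearly different sizes (medium, small and large, left to right), all about 40 mm behind the front edge. The holder is 60 mm from the large die. Sweeping now with the fingers closed.

```bash
cat >> h.py <<'E'
ux=np.array([.9989,-.0476]); uy=np.array([.0476,.9989]); O=np.array([540.5,-4.])
def W(x,y,z): return [*(O+x*ux+y*uy),z]
def ris(p): d=np.array(p[:2])-O; return d@ux,d@uy
ORI=[180,0,177.27]
E
python3 - <<'E'
from h import *
r.clamp()
for p,R in(((587.5,106.1),16),((585.4,23.5),13),((576.9,-42.3),19)):
    x,y=ris(p); b=x+R+23; print(round(x),round(y))
    (r.move_pose if R==16 else (lambda a,o:r.servo_line(a,o,250)))(W(b,y,140),ORI)
    hit=r.servo_line(W(b,y,81),feed=100,force_limit=10)
    if hit: print("hit",r.read_state()["position"]); break
    print(r.servo_line(W(8,y,81),feed=60,force_limit=15), r.read_state()["position"])
    r.servo_line(W(12,y,140),feed=150)
st=r.read_state();print(st["time_s"],st["force"])
r.servo_line(W(60,-200,240),feed=300) if 0 else r.move_pose([330,250,250],ORI)
im=r.get_image("top"); save(im,"after.png",(190,310,145,400),3); print(r.read_state()["time_s"])
E
```

```text
42 112
False [554.18312888 107.67871298  81.02373241]
44 30
False [550.25490887  25.12934971  81.02805865]
38 -37
False [547.07598973 -40.94461785  81.02583555]
12.8917 [-0.13823574  0.48452344 -1.04597865]
14.3667
```

View pics/after.png

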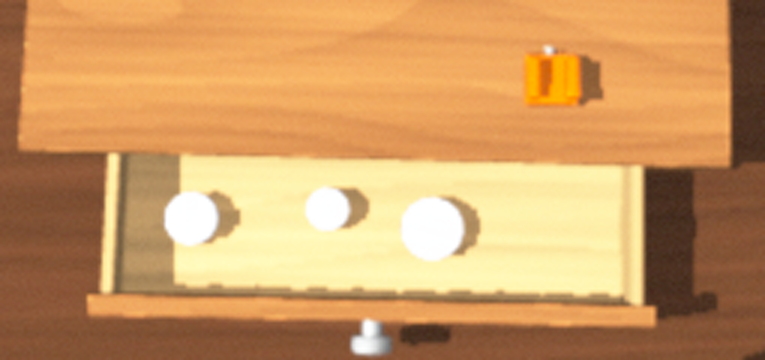

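All three dies lie flat in the drawer, at crop pixels (218,192), (208,328) and (228,433), and the holder hasn't moved. Next I push the drawer shut at the knob.

```bash
python3 - <<'E'
from h import *
r.move_pose(W(-165,0,120),ORI)
print(r.servo_line(W(-165,0,32),feed=120,force_limit=10))
print(r.servo_line(W(-58,0,32),feed=50,force_limit=15),ris(r.read_state()["position"]))
print(r.servo_line(W(-34,0,32),feed=20,force_limit=12),ris(r.read_state()["position"]),r.read_state()["force"])
r.pause(.4)
r.servo_line(W(-110,0,32),feed=100); r.servo_line(W(-150,0,150),feed=200)
r.move_pose([300,250,250],ORI)
im=r.get_image("top"); save(im,"shut.png",(90,310,145,400),3); save(r.get_image("scene"),"s2.png"); print(r.read_state()["time_s"])
E
```

```text
False
False (np.float64(-57.98297625697515), np.float64(-0.12201342500644742))
True (np.float64(-44.05539236308307), np.float64(0.005799519798109997)) [0.9882577  0.06496687 0.13748526]
22.625
```

View pics/shut.png

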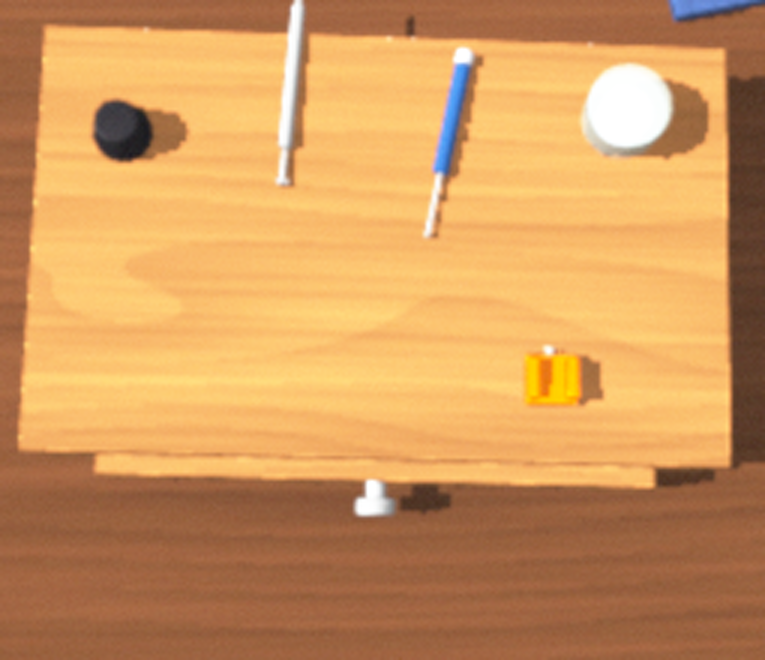

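The drawer looks shut and nothing else has moved. One firm second push will show whether this is the hard stop, then I hand in.

```bash
python3 - <<'E'
from h import *
r.move_pose(W(-130,0,120),ORI)
r.servo_line(W(-130,0,32),feed=120,force_limit=10)
h=r.servo_line(W(-34,0,32),feed=25,force_limit=25); x=ris(r.read_state()["position"])[0]
print(h,x); r.pause(.3)
r.servo_line(W(-110,0,32),feed=100); r.servo_line(W(-150,0,150),feed=200)
r.move_pose([300,250,250],ORI)
im=r.get_image("top"); a=im["pixels"]
for q in(0,5): print(q,proj(im,[W(-12-q,y,54) for y in(-80,80)]).round(1).tolist())
print("gray rows",[ [int(v) for v in a[240:258,c].sum(1)] for c in (320,227)])
ok=h and abs(x+44)<2.5
print(ok,r.read_state()["time_s"])
if ok: r.pause(.3); print(r.finish_job())
E
```

```text
True -44.21906651316496
0 [[250.7, 314.5], [248.3, 225.5]]
5 [[253.4, 314.5], [251.1, 225.4]]
gray rows [[508, 520, 523, 499, 462, 499, 538, 546, 557, 561, 575, 499, 329, 302, 297, 287, 279, 287], [526, 479, 543, 577, 568, 561, 557, 549, 506, 411, 333, 321, 316, 287, 282, 282, 277, 284]]
True 31.35
the job is handed in; nothing more can be done
None
```

I swept all three dies into the drawer, pushed it shut to the hard stop and handed the job in at about 31.7 s; the holder and the other things on top looked unmoved in the last pictures, and no verdict was returned.

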